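Swap the floodlight battery from charger to lamp

ROBOT

A 6-joint arm with a two-finger parallel gripper is mounted at the origin on the work surface. World frame = base frame: x ahead of the robot, y to its left, z up, the work surface at z = 0. Lengths are in m, angles in rad, forces in N, time in s.
With the tool pointing down it reaches from about 0.225 to 0.875 m from the base axis. Payload 3.4 kg.
Tool frame: the origin (TCP) lies on the centre line of the jaws, within the pads' length; the fingertips stand 19 mm ahead of it and the grasp point (between the pads) is the TCP (nose_length is the distance from the TCP to the fingertips, in m); z points along the fingers, y is the direction in which the jaws open and shut (so a half turn about z gives the same grasp; the last joint's range is limited). The gripper opens to 85 mm and grips with 20 to 120 N. Pads are 22 mm wide; open, the fingers measure 114 mm over their backs; the gripper's body (76 mm by 85 mm) begins 54 mm behind the grasp point. The pads swing forward as they close: fully open they stand 13 mm farther back than shut.
Start: joints at [-1.394, 0.276, 1.505, -0, 1.361, -0.121], TCP at [0.169, -0.55, 0.25] pointing down, gripper open.
Joint ranges: [-2.89, 2.89], [-0.75, 2.08], [0.22, 2.7], [-1.18, 4.32], [0.11, 2.71], [-2.7, 2.7]. Speed limits (rad/s): [2.57, 2.57, 3.14, 3.14, 3.14, 3.14].

INTERFACE

Orientations are given as a unit quaternion [w, x, y, z].
In Python, from rig import * gives the robot as it stands.
- The arm moves only by the shell command python3 -m jog 'ROWS' [OPENING] [FORCE]. ROWS is JSON, one flat list of numbers, 6 for each row, row after row: the shift along the tool's x, y, z in mm, then the turn, a rotation vector about the tool's x, y, z in degrees. In form: [tx, ty, tz, wx, wy, wz, tx, ty, tz, wx, wy, wz, ...]. A call has 1 to 10 rows; each row is the pose to reach, as a shift and turn from the pose commanded when the call began, along the tool's axes at that moment; what a row does not reach only later rows make up. A row lasts 1/8 s, in which the tool goes at most 62.5 mm and 10.7 degrees, less where a joint would pass 70% of its speed; a pose out of reach is approached as far as the arm can. A call with a gripper value outside its range is refused whole. OPENING is the closure, from 0 (fully open) to 1 (shut), set as the call begins (- or left out, the last holds). The fingers move at their own pace and stop on an object; FORCE is the grip in N (left out, the last holds). Time passes only in rows, so rows that repeat a pose let the fingers close. It gives the time, the measured TCP pose, the force and the opening at its end, in the units of the state.
- get_state(): the state, without advancing time (a new reading comes with each control period).
- get_image(name): name is "side" or "top"; returns a dict with "frame" (400x640x3 uint8, red, green, blue), "camera_matrix" (3x3 intrinsics, pixels), "rvec" (rotation vector, rad) and "tvec" (3), from world to camera coordinates, as OpenCV has them. Camera axes: x right, y down, z forward; pixel columns grow to the right and rows downward; lengths in m; the calibration is good to about 2 mm. A picture is of the moment at which its call begins. There is no depth.
- sign_off(): hands the job in, once; it reports no verdict.
The state is a dict: "clock": time; "qpos": joint angles; "qd": joint speeds; "effort": joint torques, N m; "position": TCP position; "ee_rot": TCP orientation; "contact_force": force on the tool from outside, world axes, zero at the start; "moment": the same for the moment, N m; "width": finger opening in m.
Only numpy, scipy, OpenCV 4.12 (cv2) and the standard library are available. Lean on these libraries where they do the work, as an engineer would, in place of code of your own. Each camera call takes 0.05 s, during which the arm holds its last target.

TASK

The battery pack has finished charging: squeeze in its release tab, lift the pack straight out of the charger without straining it, then put it in the empty battery well of the cordless floodlight and push it gently down until it is fully home and its tab has clicked out under the catch. Do not crush the pack, do not force either housing, and leave the other things on the bench where they are.

Things in the scene. Friction and masses are not known exactly. Their poses are not given: they have to be found in the camera images.
- pack: grey upright battery pack, 40 (x) x 66 (y) x 120 mm (z), 0.35-0.53 kg; origin: centre of its underside; its +x face carries the release tab. Its back (-x) face has an adjustable ribbed finger rest, 32 wide x 28 tall, centre 94 mm above the underside, 2 to 14 mm proud: set differently each time, not measured. Starts latched in the charger, same heading. Takes a squeeze of up to 25 N a side.
- tab_face (a point): centre of the outer face of the pack's ribbed release tab (26 wide x 28 mm tall), 94 mm above the pack's underside; at rest the face stands 9 mm out from the pack's +x face. Squeezing tab and finger rest between two fingers presses it in.
- tab (a joint): how far the tab is pressed in, 0 (out) to 0.008 m; the spring takes 5 N to start and 15 N at the stop. The tab carries the hook: 7 mm proud when out, 28-40 mm above the pack's underside, bevelled below, flat on top. It clears a catch when pressed some 7 mm. Inside a well it is fully out only below the catch. Keep it pressed while lifting out.
- charger: grey charger, 121 x 110 mm, fixed to the bench; origin on the bench under its well's centre; +x is the catch side. Well 43 x 69 mm inside (1.5 mm play round the pack), floor 10, rim 62 mm above the bench. Thin walls: pushing the pack sideways at tab height with over about 4 N, or a pull of over 15 N on the latched pack, strains it; so the hand must centre itself by feel as the tab yields.
- lamp: black floodlight on its back, fixed; head 120 x 120 x 52 mm on the -x side; origin on the bench under its well's centre; +x: catch side with window, for the tab. Well 43 x 69 mm, flared rim 72 mm up. Cradle in it (floor and catch) is set 10-20 mm above the bench, not measured; on it a plate sprung up 7 mm, 7-10 N. Catch holds the pack within 1.5 mm of the cradle floor. Pushing with 20 N is safe.
- magnet: bystander: red six-sided welding magnet, 72 mm across, 16 mm high, lying flat; origin: centre of its underside
- file: bystander: flat steel file with a dark wooden handle, 240 mm long, lying on the bench; origin near its middle
- brush: bystander: brush with a wooden handle, lying on the bench; origin near its middle
- fitting: bystander: small stepped brass fitting, 32 mm across, 34 mm high, standing; origin: centre of its underside

How it is judged:
On the way:
1. the pack is lifted clear of the charger (z of pack in the frame of charger above 0.07 m), for 0.2 s.
At the end, for the whole second after the job is handed in: the pack stands upright (within 0.08 rad) and still in the floodlight's well, within 6 mm of its centre, underside at most 24 mm above the bench, with its tab sprung out (pressed less than 1.5 mm), which it can only be once pushed home below the catch (z of pack in the frame of lamp below 0.024 m and horizontal distance between pack and lamp below 0.006 m and value of joint tab below 0.0015 m and angle between pack's own z axis and vertical below 0.08 rad and linear speed of pack below 0.01 m/s); the robot touches nothing.
It fails at once if the charger is strained: more than 18 N between pack and charger (contact force between pack and charger above 18 N).
It fails at once if the floodlight is forced: more than 35 N between pack and floodlight (contact force between pack and lamp above 35 N).
It fails at once if the pack is crushed: the fingers' forces on it add up to more than 50 N (25 N a side) (contact force between the fingers and pack above 50 N).
It fails at once if another thing on the bench is disturbed (moved over 15 mm) (distance of any of magnet, file, brush, fitting from where it was at the start of the episode above 0.015 m).
It also fails if it takes over 72 s, if anything falls off the work surface, if the arm or the gripper's body presses on something with over 40 N, if the wrist force passes 120 N, or if a joint passes its speed limit or range.

## Working session

There is one attempt and no reset: what is moved stays moved. The work goes in short steps, Python scripts to look and compute and a shell command to move; the robot and the scene stay as the last step left them, time stands still between calls to the robot, and variables do not carry over. Pictures are saved under pics/ and viewed, and the job is handed in when it is done.

```bash
mkdir -p pics; ls; python3 - <<'E'
from rig import *
import cv2
print(get_state())
for n in("side","top"):
    d=get_image(n); cv2.imwrite(f"pics/{n}0.png",d["frame"][:,:,::-1]); print(n,d["camera_matrix"],d["rvec"],d["tvec"])
E
```

```text
pics
{'clock': 0.0, 'qpos': array([-1.39398888e+00,  2.76601908e-01,  1.50611367e+00, -1.78894591e-05,
        1.36069427e+00, -1.21014210e-01]), 'qd': array([-2.22182336e-03, -7.18959520e-04,  7.14546736e-05, -3.10184192e-04,
       -1.00794124e-03, -9.37611438e-04]), 'effort': array([-4.75292381e-04, -4.16780198e+01, -2.45808595e+01, -1.64362832e-04,
        1.13443795e-02,  1.35947062e-06]), 'position': array([ 0.16862282, -0.54921456,  0.24944349]), 'ee_rot': array([-9.07999901e-04,  9.88932569e-01,  1.48362892e-01, -3.40864349e-05]), 'contact_force': array([ 0.01940513,  1.34056377, -0.32562663]), 'moment': array([-0.01041573,  0.0272082 , -0.05271894]), 'width': 0.08545277327941757}
side [[368.50400499   0.         318.68116147]
 [  0.         368.50400499 194.83541525]
 [  0.           0.           1.        ]] [ 0.78069105 -2.45068164  1.24549571] [0.46075161 0.28453666 0.4189302 ]
top [[504.73185211   0.         314.13158922]
 [  0.         504.73185211 198.37090894]
 [  0.           0.           1.        ]] [ 2.15633303 -2.11609212  0.15979529] [-0.00749735  0.57016365  0.77761354]
```

View pics/side0.png

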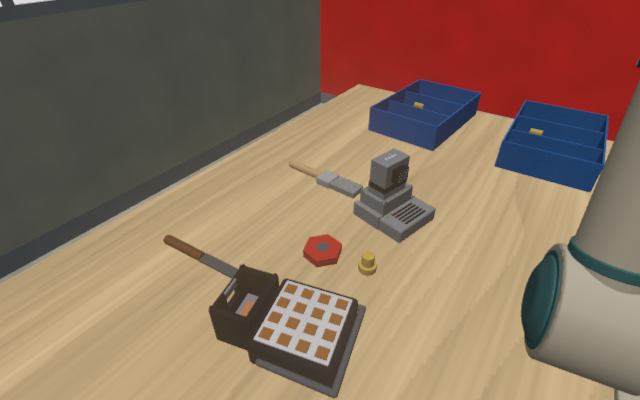

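View pics/top0.png

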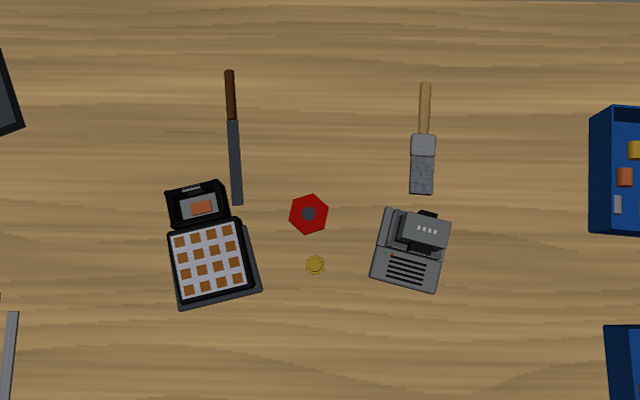

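The top view shows the pack in the charger at about (425,230) and the lamp well at about (197,204). I'll enlarge both.

```bash
python3 - <<'E'
import cv2,numpy as np
from rig import *
s=cv2.imread("pics/side0.png");t=cv2.imread("pics/top0.png")
z=lambda im,x,y,w,h,k:cv2.resize(im[y:y+h,x:x+w],None,fx=k,fy=k,interpolation=cv2.INTER_CUBIC)
cv2.imwrite("pics/t_ch.png",z(t,360,195,100,105,5.5))
cv2.imwrite("pics/t_l.png",z(t,155,170,110,75,6))
cv2.imwrite("pics/s_ch.png",z(s,345,140,100,105,5.5))
cv2.imwrite("pics/s_l.png",z(s,200,255,100,100,5.5))
for n in("side","top"):
    d=get_image(n);R=cv2.Rodrigues(d["rvec"])[0];print(n,-R.T@d["tvec"],R)
E
```

```text
side [0.27245324 0.40566088 0.47954578] [[-0.8137039  -0.58123961 -0.00681723]
 [-0.33710844  0.48142289 -0.8090673 ]
 [ 0.47354393 -0.65604308 -0.58767647]]
top [ 0.44181624 -0.00414177  0.8570921 ] [[ 0.01931004 -0.99979531 -0.00603793]
 [-0.98755074 -0.01812991 -0.15625249]
 [ 0.15611104  0.00898    -0.98769869]]
```

View pics/t_ch.png

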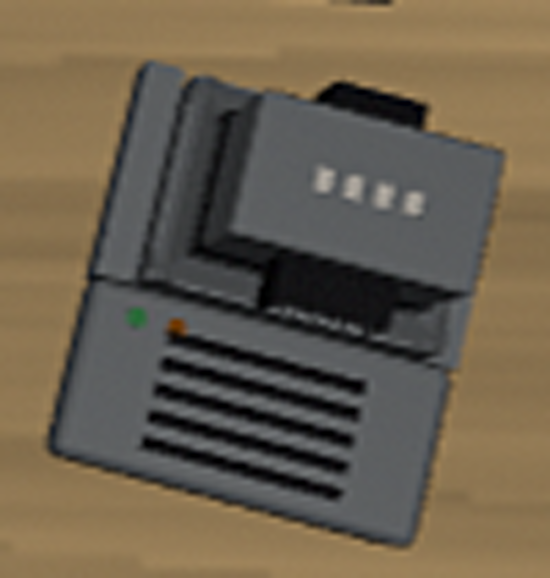

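View pics/t_l.png

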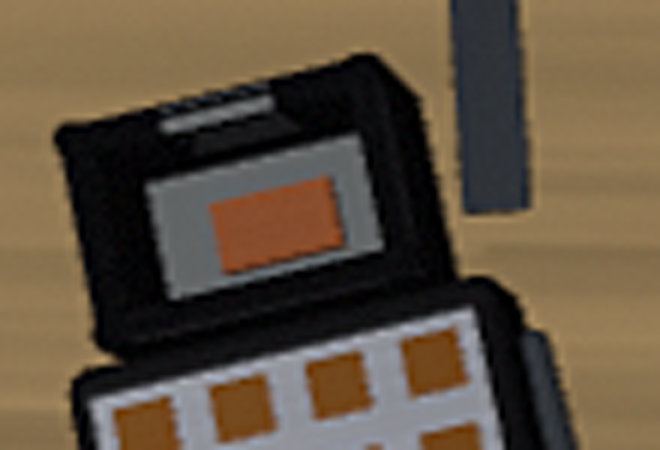

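View pics/s_ch.png

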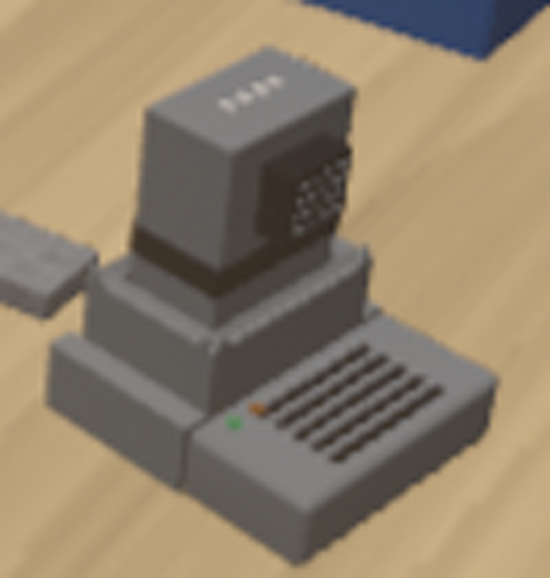

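View pics/s_l.png

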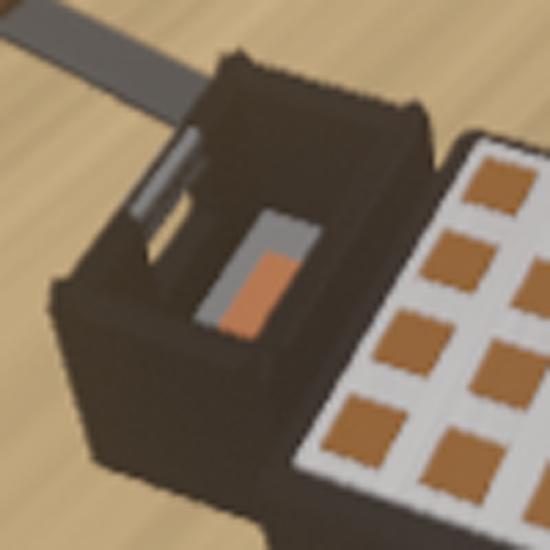

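```bash
cat > h.py <<'E'
import cv2,numpy as np
from scipy.optimize import least_squares
from rig import *
def cams():
    import os,pickle
    if not os.path.exists("cam.pkl"):
        c={n:{k:v for k,v in get_image(n).items() if k!="frame"} for n in("side","top")}
        pickle.dump(c,open("cam.pkl","wb"))
    return pickle.load(open("cam.pkl","rb"))
C=cams()
def proj(n,P):
    c=C[n];return cv2.projectPoints(np.asarray(P,float).reshape(-1,3),c["rvec"],c["tvec"],c["camera_matrix"],None)[0][:,0]
def T(p,L):
    x,y,z,a=p;c,s=np.cos(a),np.sin(a);L=np.asarray(L,float)
    return np.c_[x+c*L[:,0]-s*L[:,1],y+s*L[:,0]+c*L[:,1],z+L[:,2]]
def fit(obs,L,p0):
    f=lambda p:np.concatenate([(proj(n,T(p,[L[i] for i in ix]))-uv).ravel() for n,ix,uv in obs])
    r=least_squares(f,p0);return r.x,f(r.x)
def tri(us,ut):
    f=lambda X:np.r_[(proj("side",X)-us).ravel(),(proj("top",X)-ut).ravel()]
    r=least_squares(f,[.5,0,.05]);return r.x,r.fun
E
python3 - <<'E'
from h import *
np.set_printoptions(precision=4,suppress=True)
cr=lambda a,o,k:(np.array(a,float)+.5)/k+np.array(o)-.5
# pack top corners local: 0:(+x,+y)1:(+x,-y)2:(-x,-y)3:(-x,+y)
L=[[.02,.033,0],[.02,-.033,0],[-.02,-.033,0],[-.02,.033,0]]
top=cr([(265,95),(505,152),(465,295),(235,235)],(360,195),5.5)
side=cr([(147,110),(268,45),(357,92),(233,152)],(345,140),5.5)
p,r=fit([("top",[0,1,2,3],top),("side",[0,1,2,3],side)],L,[.5,-.17,.13,-.25])
print("pack",p,np.degrees(p[3]));print(r.reshape(-1,2))
for obs in ([("top",[0,1,2,3],top)],[("side",[0,1,2,3],side)]):
    print(fit(obs,L,p)[0])
# lamp plate corners (on sprung plate)
E
```

```text
pack [ 0.5141 -0.1607  0.1283 -0.2345] -13.437426414657969
[[-0.5653 -1.0776]
 [ 0.2707 -0.1331]
 [ 1.6891  0.6834]
 [-1.307   0.082 ]
 [-0.6617 -0.0514]
 [ 0.2393  0.3379]
 [ 0.5584 -0.5579]
 [ 0.2233  0.787 ]]
[ 0.517  -0.1674  0.0967 -0.2355]
[ 0.5223 -0.1794  0.1168 -0.2415]
```

```bash
cat > ov.py <<'E'
from h import *
import sys
def box(c,sx,sy,sz):
    return [[c[0]+a*sx/2,c[1]+b*sy/2,c[2]+d*sz/2] for a in(-1,1) for b in(-1,1) for d in(-1,1)]
E_=[(0,1),(2,3),(4,5),(6,7),(0,2),(1,3),(4,6),(5,7),(0,4),(1,5),(2,6),(3,7)]
def overlay(src,n,p,boxes,crop,k,out):
    im=cv2.imread(src);x,y,w,h=crop
    z=cv2.resize(im[y:y+h,x:x+w],None,fx=k,fy=k,interpolation=cv2.INTER_CUBIC)
    for b,col in boxes:
        q=(proj(n,T(p,b))+.5-np.array([x,y]))*k-.5
        for i,j in E_: cv2.line(z,tuple(np.int32(q[i].round())),tuple(np.int32(q[j].round())),col,1,cv2.LINE_AA)
    cv2.imwrite(out,z)
E
python3 - <<'E'
from ov import *
p=[.5141,-.1607,.01,-.2345]
B=[(box([0,0,.06],.04,.066,.12),(0,255,0)),(box([.0245,0,.094],.009,.026,.028),(0,255,255)),(box([-.0265,0,.094],.013,.032,.028),(255,255,0)),(box([0,0,.026],.043,.069,.052),(255,0,255))]
overlay("pics/top0.png","top",p,B,(360,195,100,105),7,"pics/o_t.png".replace("o_t","o_t1"))
overlay("pics/side0.png","side",p,B,(345,140,100,80),7,"pics/o_s1.png")
E
python3 -c "
import cv2,numpy as np
a=cv2.imread('pics/o_t1.png')[:560];b=cv2.imread('pics/o_s1.png');cv2.imwrite('pics/o1.png',cv2.resize(np.hstack([a,b]),(800,320),interpolation=cv2.INTER_AREA))"
```

```text
(no output)
```

View pics/o_t1.png

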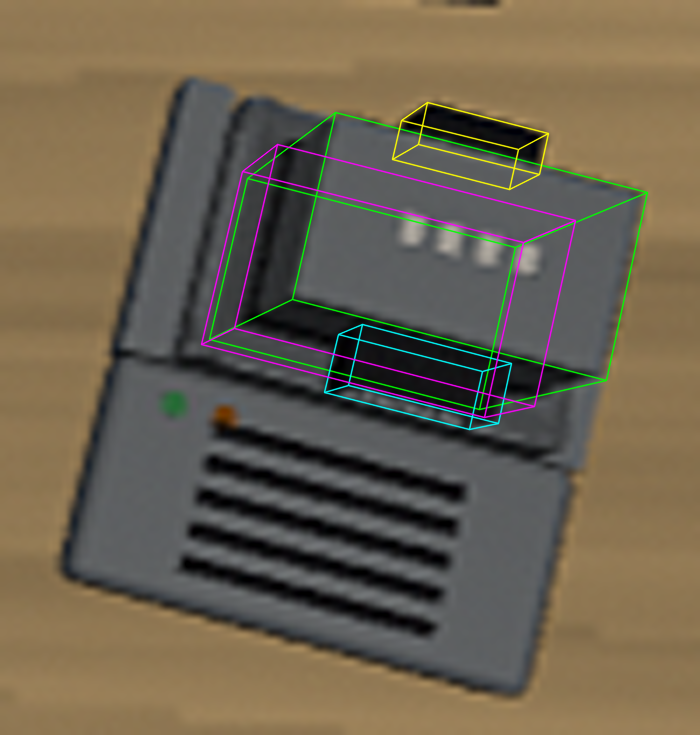

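View pics/o_s1.png

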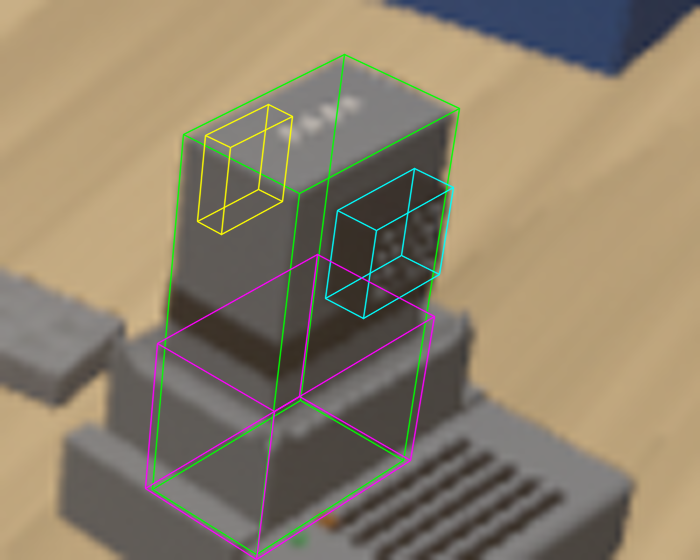

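```bash
python3 - <<'E'
import cv2,numpy as np
s=cv2.imread("pics/side0.png");t=cv2.imread("pics/top0.png")
def z(im,x,y,w,h,k,o):
    c=cv2.resize(im[y:y+h,x:x+w],None,fx=k,fy=k,interpolation=cv2.INTER_CUBIC)/255.
    cv2.imwrite(o,(np.clip(c,0,1)**.4*255).astype(np.uint8))
z(t,155,170,90,65,8,"pics/gt.png");z(s,205,255,85,95,6,"pics/gs.png")
z(s,370,140,50,55,10,"pics/gp.png")
E
```

```text
(no output)
```

View pics/gt.png

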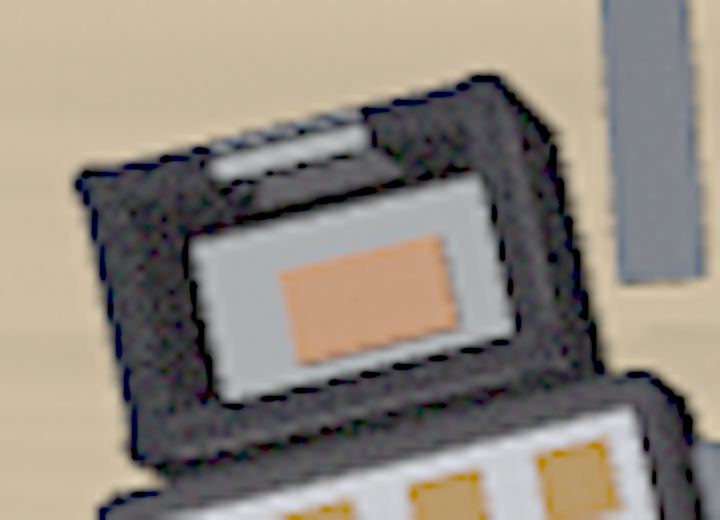

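View pics/gs.png

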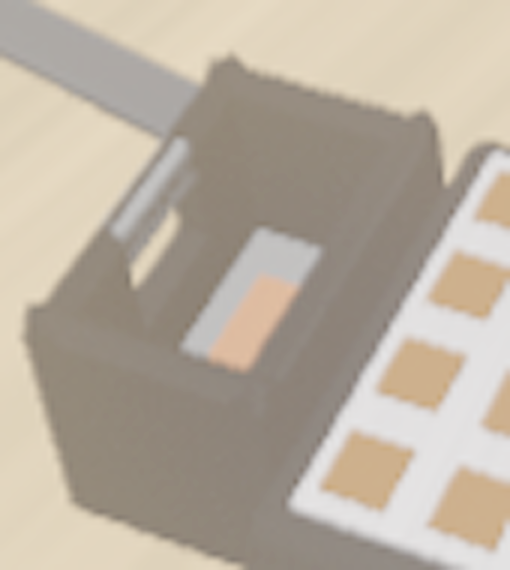

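View pics/gp.png

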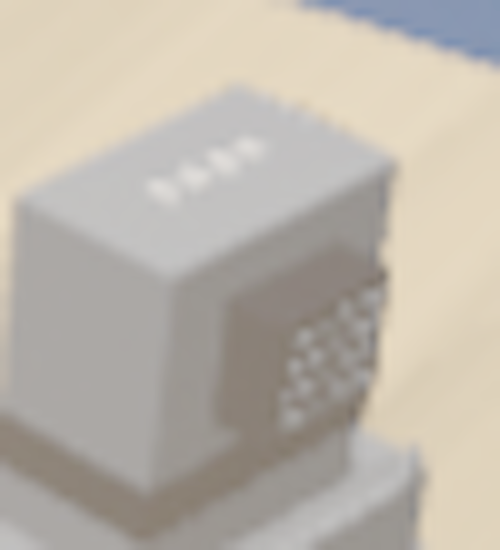

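```bash
python3 - <<'E'
from h import *
np.set_printoptions(precision=4,suppress=True)
cr=lambda a,o,k:(np.array(a,float)+.5)/k+np.array(o)-.5
to=cr([(280,272),(440,237),(457,328),(300,364)],(155,170),8)
so=cr([(208,358),(265,276)],(205,255),6)
def f(v):
    L=[[v[4],v[5],0],[v[4],-v[5],0],[-v[4],-v[5],0],[-v[4],v[5],0]]
    P=T(v[:4],L);return np.r_[(proj("top",P)-to).ravel(),(proj("side",P[:2])-so).ravel()]
r=least_squares(f,[.5,.2,.025,.2,.01,.015]);print("orange",r.x,np.degrees(r.x[3]));print(r.fun)
tr=cr([(82,180),(490,80),(135,462)],(155,170),8)
sr=cr([(40,318),(228,65),(430,122)],(205,255),6)
def g(v):
    L=[[v[4],v[5],0],[v[4],-v[5],0],[-v[4],-v[5],0],[-v[4],v[5],0]]
    P=T(v[:4],L);return np.r_[(proj("top",P[[0,1,3]])-tr).ravel(),(proj("side",P[:3])-sr).ravel()]
r=least_squares(g,[.5,.2,.07,.2,.025,.04]);print("rim",r.x,np.degrees(r.x[3]));print(r.fun)
# catch bar, top & side
tc=cr([(213,168),(366,128)],(155,170),8);sc=cr([(118,232),(185,145)],(205,255),6)
for a,b in zip(tc,sc): print("catch",tri(b,a))
# magnet,file etc ground pos
E
```

```text
orange [0.5544 0.1912 0.0277 0.2489 0.0094 0.0155] 14.262243467937122
[ 1.1181  0.3927 -0.6648  0.57   -0.5689  0.1189  0.7785 -0.1569 -1.1456
  1.2108  0.1978 -1.4875]
rim [0.5545 0.1925 0.0699 0.2573 0.0284 0.0412] 14.741898330541003
[ 0.1707  0.2905 -0.0377  0.706   0.4521 -0.2258 -0.5903  0.212  -0.335
 -0.5239  0.1138  0.0739]
catch (array([0.5742, 0.2132, 0.0714]), array([-0.3144, -0.0691,  0.2132,  0.3032]))
catch (array([0.5833, 0.1841, 0.068 ]), array([-0.3982, -0.0857,  0.2537,  0.3703]))
```

```bash
python3 - <<'E'
from h import *
np.set_printoptions(precision=4,suppress=True)
cr=lambda a,o,k:(np.array(a,float)+.5)/k+np.array(o)-.5
top=cr([(337,119),(641,192),(592,376),(298,298)],(360,195),7)
side=cr([(15,198),(238,85),(393,160),(172,278)],(370,140),10)
for s in (1,.97):
  for fz in (None,.13):
    def f(v):
        v=np.array(v)
        if fz: v[2]=fz
        L=np.array([[.02,.033,0],[.02,-.033,0],[-.02,-.033,0],[-.02,.033,0]])*s
        P=T(v,L);return np.r_[(proj("top",P)-top).ravel(),(proj("side",P)-side).ravel()]
    r=least_squares(f,[.51,-.16,.13,-.23]);print(s,r.x,np.degrees(r.x[3]),r.cost);
print(r.fun.reshape(-1,2))
print(get_state()["clock"])
E
```

```text
1 [ 0.5144 -0.1604  0.1286 -0.2344] -13.42879041391521 3.8007096479912565
1 [ 0.5141 -0.1599  0.1649 -0.2341] -13.411585360648594 4.363866574269817
0.97 [ 0.5143 -0.1603  0.1288 -0.2369] -13.574892823216986 0.9809180379423379
0.97 [ 0.5141 -0.1598 -0.4662 -0.2367] -13.561062924950482 1.3764486747959377
[[-0.2779 -0.4446]
 [-0.4843  0.2154]
 [ 0.7592 -0.015 ]
 [-0.7854 -0.1534]
 [ 0.0282 -0.5108]
 [ 0.0517 -0.2753]
 [ 0.5649 -0.3332]
 [ 0.3535 -0.2914]]
0.3
```

```bash
cat >> h.py <<'E'
from scipy.spatial.transform import Rotation as Ro
def cur():
    s=get_state();q=s["ee_rot"];return np.array(s["position"]),Ro.from_quat([q[1],q[2],q[3],q[0]]),s
def go(xyz,ydir_deg):
    p,R,s=cur();a=np.radians(ydir_deg)
    y=np.array([np.cos(a),np.sin(a),0]);z=np.array([0,0,-1.]);x=np.cross(y,z)
    Rt=Ro.from_matrix(np.c_[x,y,z]);d=R.inv().apply(np.array(xyz)-p)*1e3
    w=np.degrees((R.inv()*Rt).as_rotvec())
    print("shift",d.round(2),"turn",w.round(2))
def st(yd=None):
    p,R,s=cur();f=s["contact_force"]
    print("t",round(s["clock"],2),"p",(p*1e3).round(1),"F",f.round(2),"M",s["moment"].round(2),"w",round(s["width"]*1e3,2),"Ftool",R.inv().apply(f).round(2))
E
python3 -c "
from h import *
np.set_printoptions(suppress=True)
go([.5127,-.1597,.22],-13.55);st()"
```

```text
shift [ 443.27 -271.73   30.18] turn [ -0.03  -0.02 -59.38]
t 0.3 p [ 168.7 -549.6  250. ] F [ 0.08  0.14 -0.22] M [0.02 0.02 0.05] w 85.12 Ftool [ 0.12 -0.11  0.22]
```

```bash
python3 -m jog '[44,-27,3,0,0,-6, 88,-54,6,0,0,-12, 133,-81,9,0,0,-18, 177,-108,12,0,0,-24, 221,-136,15,0,0,-30, 266,-163,18,0,0,-36, 310,-190,21,0,0,-42, 355,-217,24,0,0,-48, 399,-245,27,0,0,-54, 443.3,-271.7,30,0,0,-59.4]' 0 20; python3 -m jog '[0,0,0,0,0,0,0,0,0,0,0,0,0,0,0,0,0,0]'
python3 - <<'E'
from h import *
np.set_printoptions(suppress=True)
st();go([.5127,-.1597,.104],-13.55)
d=get_image("top");cv2.imwrite("pics/top1.png",d["frame"][:,:,::-1])
d=get_image("side");cv2.imwrite("pics/side1.png",d["frame"][:,:,::-1])
E
```

```text
clock: 1.55
position: [0.5138, -0.1585, 0.2203]
ee_rot: [0.0, 0.784, 0.62, 0.0]
contact_force: [0.6, -1.3, 0.4]
width: 0.0851
clock: 1.92
position: [0.5121, -0.1608, 0.2204]
ee_rot: [0.0, 0.786, 0.618, -0.0]
contact_force: [0.2, 0.4, -0.3]
width: 0.0852
t 1.93 p [ 512.1 -160.8  220.4] F [ 0.2   0.44 -0.32] M [ 0.05 -0.02 -0.08] w 85.17 Ftool [0.47 0.1  0.32]
shift [  1.3    0.37 116.36] turn [-0.01  0.03 -0.08]
```

View pics/side1.png

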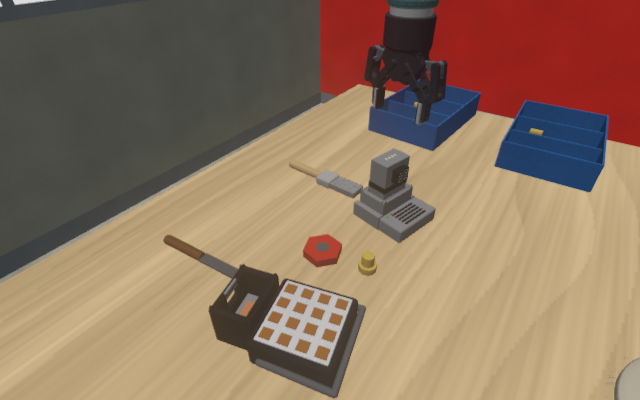

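The gripper hangs above the pack: its fingertips are near (378,105) and (423,115), and the pack top is near (390,158). Next I'll descend to tab height.

```bash
python3 -m jog '[0.5,0.2,40,0,0,0, 0.5,0.2,80,0,0,0, 0.5,0.2,105,0,0,0, 0.5,0.2,118,0,0,0, 0.5,0.2,118,0,0,0]' 
python3 - <<'E'
from h import *
np.set_printoptions(suppress=True)
st()
a=[];
for i in range(1):
  d=get_image("top");cv2.imwrite("pics/top2.png",cv2.resize(d["frame"][170:300,340:480,::-1],None,fx=4,fy=4,interpolation=2))
  d=get_image("side");cv2.imwrite("pics/side2.png",cv2.resize(d["frame"][60:240,320:460,::-1],None,fx=3,fy=3,interpolation=2))
st()
E
```

```text
clock: 2.65
position: [0.5127, -0.1599, 0.1019]
ee_rot: [-0.0, 0.786, 0.618, -0.0]
contact_force: [-0.0, 0.4, -0.3]
width: 0.0852
t 2.65 p [ 512.7 -159.9  101.9] F [-0.03  0.38 -0.26] M [ 0.02 -0.05 -0.01] w 85.21 Ftool [ 0.37 -0.12  0.26]
t 2.75 p [ 513.8 -160.1  103.3] F [ 0.37 -0.09  0.14] M [ 0.01 -0.01 -0.04] w 86.09 Ftool [ 0.    0.38 -0.14]
```

View pics/side2.png

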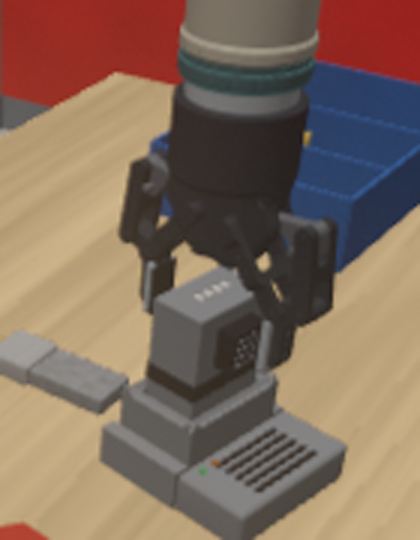

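View pics/top2.png

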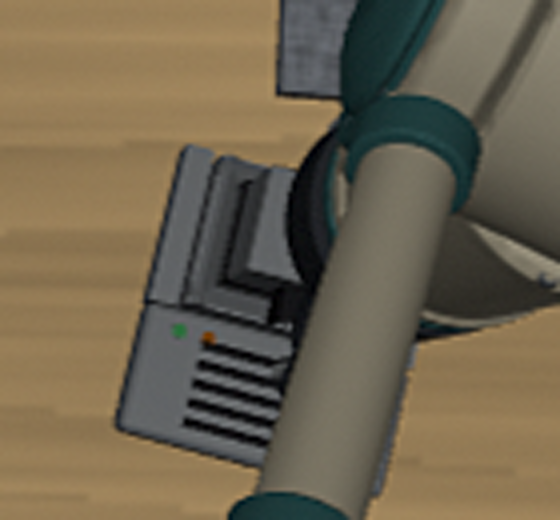

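Both fingers straddle the pack, with the -x finger beside the rest near (280,340) in the crop. There's no contact yet, so I'll close in small steps and watch the force.

```bash
cat > s.sh <<'E'
python3 -c "
from h import *
np.set_printoptions(suppress=True)
st()"
E
python3 -m jog '[0,0,0,0,0,0,0,0,0,0,0,0,0,0,0,0,0,0]' 0.2 20; bash s.sh;python3 -m jog '[0,0,0,0,0,0,0,0,0,0,0,0]' 0.24 20; bash s.sh
```

```text
clock: 3.12
position: [0.5133, -0.1595, 0.1027]
ee_rot: [0.0, 0.785, 0.619, 0.0]
contact_force: [-0.0, 0.4, 0.9]
width: 0.0683
t 3.12 p [ 513.3 -159.5  102.7] F [-0.02  0.44  0.94] M [-0.   -0.03 -0.01] w 68.34 Ftool [ 0.42 -0.13 -0.94]
clock: 3.38
position: [0.5131, -0.1595, 0.1023]
ee_rot: [0.0, 0.786, 0.619, -0.0]
contact_force: [-0.1, 0.4, 0.4]
width: 0.0652
t 3.38 p [ 513.1 -159.5  102.3] F [-0.06  0.35  0.44] M [-0.03 -0.05 -0.04] w 65.16 Ftool [ 0.33 -0.15 -0.44]
```

```bash
python3 -m jog '[0,0,0,0,0,0,0,0,0,0,0,0]' 0.26 20 >/dev/null; bash s.sh;python3 -m jog '[0,0,0,0,0,0,0,0,0,0,0,0]' 0.272 20 >/dev/null; bash s.sh
```

```text
t 3.62 p [ 513.5 -159.6  102.4] F [0.5  0.35 0.1 ] M [-0.06 -0.13 -0.01] w 62.96 Ftool [ 0.45  0.4  -0.1 ]
t 3.88 p [ 513.6 -159.7  102.5] F [1.39 0.09 0.78] M [-0.03 -0.32 -0.05] w 62.66 Ftool [ 0.41  1.34 -0.78]
```

```bash
python3 -m jog '[0,0,0,0,0,0,0,0,0,0,0,0]' 0.28 20 >/dev/null; bash s.sh
```

```text
t 4.12 p [ 513.5 -159.6  102.6] F [ 2.24 -0.83  2.26] M [-0.02 -0.34 -0.01] w 61.43 Ftool [-0.28  2.37 -2.25]
```

Force on the tool is +y, so the tab finger touches first. I'll shift toward the tab side.

```bash
python3 -m jog '[0,0.6,-0.3,0,0,0,0,1.0,-0.3,0,0,0]' 0.28 20 >/dev/null; bash s.sh;
```

```text
t 4.38 p [ 513.7 -159.7  102.6] F [ 0.69 -0.15  2.07] M [-0.02 -0.04 -0.02] w 61.69 Ftool [ 0.01  0.71 -2.07]
```

```bash
python3 -m jog '[0,0.2,-0.3,0,0,0,0,0.3,-0.5,0,0,0]' 0.29 20 >/dev/null; bash s.sh;
```

```text
t 4.62 p [ 513.6 -159.6  102.7] F [-0.09 -0.5  -1.  ] M [-0.05 -0.   -0.08] w 60.98 Ftool [-0.51  0.03  1.  ]
```

```bash
python3 -m jog '[0,0,0,0,0,0,0,0,0,0,0,0]' 0.298 20 >/dev/null; bash s.sh;
```

```text
t 4.88 p [ 513.5 -159.6  102.9] F [-1.76 -0.02  1.47] M [-0.02  0.44 -0.  ] w 60.35 Ftool [-0.43 -1.71 -1.47]
```

```bash
python3 -m jog '[0,0,0,0,0,0,0,0,0,0,0,0]' 0.306 20 >/dev/null; bash s.sh;
```

```text
t 5.12 p [ 513.3 -159.5  103.1] F [-4.53 -0.29  4.38] M [ 0.07  0.94 -0.08] w 59.66 Ftool [-1.34 -4.35 -4.37]
```

```bash
python3 -m jog '[0,-0.4,-0.4,0,0,0,0,-0.6,-0.5,0,0,0]' 0.306 20 >/dev/null; bash s.sh;
```

```text
t 5.38 p [ 513.8 -159.5  103.1] F [-0.97  0.01 -2.17] M [ 0.03  0.31 -0.05] w 59.27 Ftool [-0.21 -0.95  2.17]
```

```bash
python3 -m jog '[0,-0.3,0,0,0,0,0,-0.5,0,0,0,0]' 0.315 20 >/dev/null; bash s.sh;
```

```text
t 5.62 p [ 513.4 -159.4  103.3] F [-1.39  0.28 -3.02] M [ 0.03  0.27 -0.03] w 58.68 Ftool [-0.05 -1.41  3.02]
```

```bash
python3 -m jog '[0,-0.4,0.2,0,0,0,0,-0.8,0.3,0,0,0]' 0.327 20 >/dev/null; bash s.sh;
```

```text
t 5.88 p [ 512.9 -159.3  103.5] F [-0.54  0.79  0.63] M [ 0.15  0.32 -0.03] w 58.0 Ftool [ 0.64 -0.71 -0.63]
```

```bash
python3 -m jog '[0,-0.3,0,0,0,0,0,-0.6,0,0,0,0]' 0.339 20 >/dev/null; bash s.sh;
```

```text
t 6.12 p [ 512.5 -159.2  103.7] F [-1.74  1.32  2.34] M [ 0.24  0.25 -0.01] w 56.4 Ftool [ 0.88 -2.   -2.34]
```

```bash
python3 -m jog '[0,-0.3,0,0,0,0,0,-0.6,0,0,0,0]' 0.351 20 >/dev/null; bash s.sh;
```

```text
t 6.38 p [ 512.  -159.1  103.8] F [-0.56  2.55  4.41] M [0.32 0.28 0.01] w 56.01 Ftool [ 2.35 -1.13 -4.41]
```

```bash
python3 -m jog '[0.2,-0.4,-0.3,0,0,0,0.4,-0.8,-0.5,0,0,0]' 0.363 20 >/dev/null; bash s.sh;
```

```text
t 6.62 p [ 511.5 -158.9  104.1] F [ 0.43 -0.54  3.29] M [0.08 0.03 0.02] w 54.81 Ftool [-0.42  0.56 -3.29]
```

```bash
python3 -m jog '[0,-0.3,-0.3,0,0,0,0,-0.5,-0.6,0,0,0]' 0.375 20 >/dev/null; bash s.sh;
```

```text
t 6.88 p [ 511.  -158.8  104.3] F [ 2.07  0.   -1.53] M [-0.02 -0.4  -0.03] w 53.68 Ftool [0.49 2.01 1.54]
```

```bash
python3 -m jog '[0,-0.3,-0.2,0,0,0,0,-0.5,-0.3,0,0,0]' 0.387 20 >/dev/null; bash s.sh;
```

```text
t 7.12 p [ 510.1 -158.5  104.5] F [ 1.83 -0.71 -0.91] M [-0.09 -0.46 -0.03] w 52.58 Ftool [-0.26  1.95  0.92]
```

```bash
python3 -m jog '[0,-0.1,0,0,0,0,0,-0.1,0,0,0,0]' 0.40 20 >/dev/null; bash s.sh;
```

```text
t 7.38 p [ 509.6 -158.3  104.6] F [ 2.71 -0.34 -0.63] M [-0.15 -0.43 -0.  ] w 52.65 Ftool [0.3  2.72 0.63]
```

```bash
python3 -m jog '[0,0,0,0,0,0,0,0,0,0,0,0]' 0.412 20 >/dev/null; bash s.sh;
```

```text
t 7.62 p [ 509.5 -158.3  104.6] F [ 1.91 -0.46 -1.63] M [-0.13 -0.51  0.01] w 52.96 Ftool [0.   1.96 1.63]
```

```bash
python3 -m jog '[0,0.2,0.1,0,0,0,0,0.3,0.1,0,0,0,0,0.3,0.1,0,0,0]' 0.5 20 >/dev/null; bash s.sh;
```

```text
t 8.0 p [ 509.6 -158.2  104.6] F [ 0.45 -1.05  0.1 ] M [-0.14 -0.25 -0.01] w 52.53 Ftool [-0.92  0.68 -0.1 ]
```

```bash
python3 -m jog '[0,0,-0.5,0,0,0,0,0,-1,0,0,0,0,0,-1.5,0,0,0]' >/dev/null; bash s.sh;
```

```text
t 8.38 p [ 509.6 -158.1  105.6] F [ 2.23 -0.26 -5.35] M [-0.06 -0.45 -0.1 ] w 52.64 Ftool [0.27 2.23 5.35]
```

```bash
python3 -m jog '[0,0,-1,0,0,0,0,0,-2,0,0,0,0,0,-3,0,0,0]' >/dev/null; bash s.sh;
```

```text
t 8.75 p [ 509.6 -158.2  109.1] F [ 1.16 -1.24 -5.78] M [-0.09 -0.32 -0.06] w 52.5 Ftool [-0.94  1.42  5.78]
```

```bash
python3 -m jog '[0,0.2,-2,0,0,0,0,0.2,-5,0,0,0,0,0.2,-8,0,0,0,0,0.2,-11,0,0,0,0,0.2,-14,0,0,0]' >/dev/null; bash s.sh;python3 -c "
from h import *
d=get_image('side');cv2.imwrite('pics/side3.png',cv2.resize(d['frame'][60:240,320:460,::-1],None,fx=3,fy=3,interpolation=2))"
```

```text
t 9.38 p [ 509.8 -158.2  123.3] F [-0.31  0.58 -5.65] M [ 0.04 -0.03 -0.05] w 52.33 Ftool [ 0.5  -0.43  5.65]
```

View pics/side3.png

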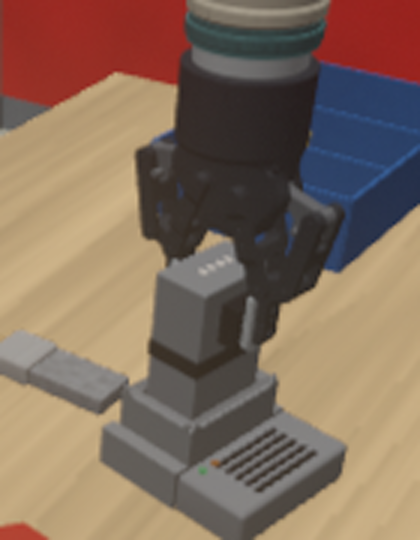

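The pack has risen with the hand: the dark band is clear of the charger rim. I'll keep lifting.

```bash
python3 -m jog '[0,0,-6,0,0,0,0,0,-14,0,0,0,0,0,-22,0,0,0,0,0,-32,0,0,0,0,0,-44,0,0,0,0,0,-58,0,0,0,0,0,-72,0,0,0,0,0,-86,0,0,0,0,0,-94,0,0,0,0,0,-96,0,0,0]' >/dev/null; bash s.sh; python3 - <<'E'
from h import *
np.set_printoptions(suppress=True)
d=get_image("top");cv2.imwrite("pics/top4.png",d["frame"][:,:,::-1])
d=get_image("side");cv2.imwrite("pics/side4.png",d["frame"][:,:,::-1])
cv2.imwrite("pics/side4c.png",cv2.resize(d["frame"][30:210,320:460,::-1],None,fx=4,fy=3.3,interpolation=2))
st()
E
```

```text
t 10.68 p [ 510.3 -158.4  219.8] F [-0.19 -1.03 -4.78] M [ 0.03  0.09 -0.01] w 52.28 Ftool [-1.04  0.05  4.78]
t 10.78 p [ 509.9 -158.3  219. ] F [-0.21 -0.15 -4.82] M [ 0.02  0.01 -0.01] w 52.59 Ftool [-0.2  -0.17  4.82]
```

View pics/side4.png

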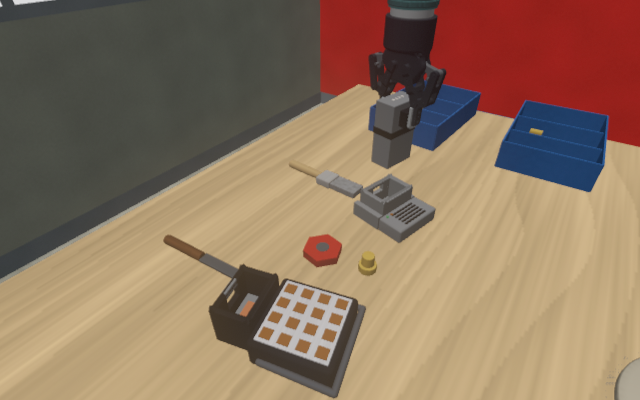

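View pics/top4.png

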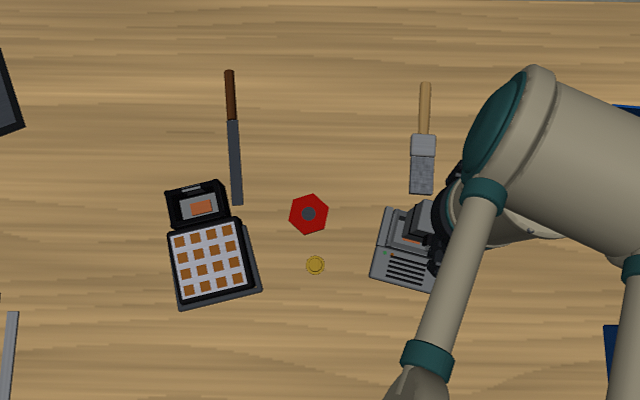

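```bash
python3 -c "
from h import *
np.set_printoptions(suppress=True)
go([.5494,.1907,.21],14.5);st()"
```

```text
shift [348.54 -43.31   9.03] turn [ -0.02  -0.   -28.04]
t 10.78 p [ 509.9 -158.3  219. ] F [-0.21 -0.15 -4.82] M [ 0.02  0.01 -0.01] w 52.59 Ftool [-0.2  -0.17  4.82]
```

```bash
python3 -m jog '[14,-2,0,0,0,-1, 40,-5,1,0,0,-3, 80,-10,2,0,0,-6, 125,-15.5,3,0,0,-10, 170,-21,4,0,0,-14, 215,-27,5,0,0,-18, 260,-32,7,0,0,-21.5, 300,-37,8,0,0,-24.5, 330,-41,9,0,0,-26.5, 345,-43,9,0,0,-27.7]' >/dev/null; python3 -m jog '[3.5,-0.3,0,0,0,-0.3,3.5,-0.3,0,0,0,-0.3,3.5,-0.3,0,0,0,-0.3,3.5,-0.3,0,0,0,-0.3]' > /dev/null; python3 - <<'E'
from h import *
np.set_printoptions(suppress=True)
st()
d=get_image("top");cv2.imwrite("pics/top5.png",d["frame"][:,:,::-1])
d=get_image("side");cv2.imwrite("pics/side5.png",d["frame"][:,:,::-1])
st();go([.5494,.1907,.21],14.5)
E
```

```text
t 12.53 p [548.  189.6 210.2] F [-0.42 -0.13 -5.11] M [-0.   -0.   -0.03] w 52.36 Ftool [-0.02 -0.45  5.11]
t 12.62 p [548.  189.9 210.2] F [-0.6  -0.52 -4.9 ] M [0.01 0.03 0.1 ] w 52.29 Ftool [-0.35 -0.71  4.9 ]
shift [0.47 1.59 0.2 ] turn [ 0.01  0.01 -0.09]
```

View pics/side5.png

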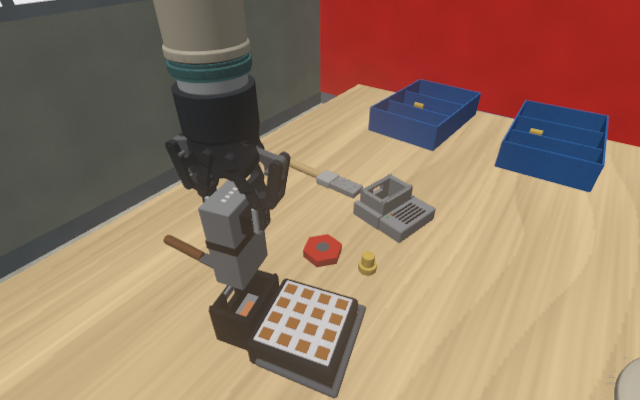

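View pics/top5.png

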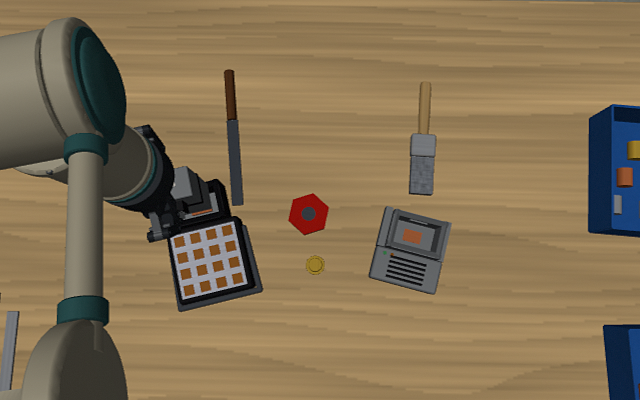

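```bash
python3 - <<'E'
from ov import *
a=np.radians(14.4)
p=[.548+.0053*np.cos(a),.1897+.0053*np.sin(a),.1165,a]
print(p)
B=[(box([0,0,.06],.04,.066,.12),(0,255,0))]
overlay("pics/side5.png","side",p,B,(190,170,90,120),5,"pics/o5s.png")
overlay("pics/top5.png","top",p,B,(150,140,90,100),6,"pics/o5t.png")
E
```

```text
[np.float64(0.5531334907539818), np.float64(0.19101805640197375), 0.1165, np.float64(0.25132741228718347)]
```

View pics/o5s.png

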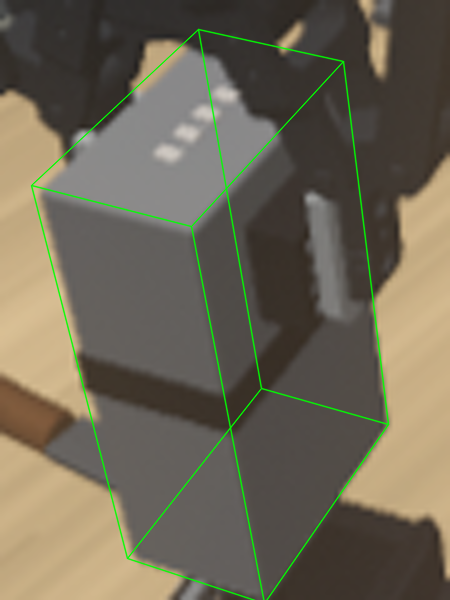

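View pics/o5t.png

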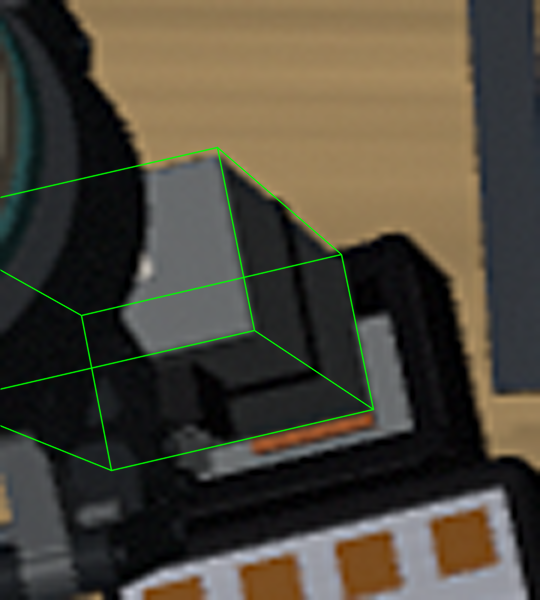

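The overlay matches the held pack within a pixel in both views. I'll align and descend to just above the rim.

```bash
python3 -m jog '[0.4,1.5,3,0,0,0,0.4,1.5,10,0,0,0,0.4,1.5,20,0,0,0,0.4,1.5,30,0,0,0,0.4,1.5,38,0,0,0,0.4,1.5,39,0,0,0,0.4,1.5,39,0,0,0]' >/dev/null; python3 - <<'E'
from h import *
np.set_printoptions(suppress=True)
st()
d=get_image("top");cv2.imwrite("pics/top6.png",cv2.resize(d["frame"][150:250,140:250,::-1],None,fx=5,fy=5,interpolation=2))
d=get_image("side");cv2.imwrite("pics/side6.png",cv2.resize(d["frame"][180:340,180:310,::-1],None,fx=4,fy=3.7,interpolation=2))
st();go([.5494,.1907,.17],14.5)
E
```

```text
t 13.5 p [549.4 191.2 171.1] F [-0.35 -0.69 -4.69] M [ 0.    0.01 -0.01] w 52.86 Ftool [-0.58 -0.52  4.69]
t 13.6 p [549.6 191.3 171.5] F [-0.22  0.2  -4.39] M [-0.   -0.05 -0.  ] w 52.4 Ftool [ 0.25 -0.17  4.39]
shift [-0.53 -0.35  1.5 ] turn [ 0.06  0.01 -0.04]
```

View pics/side6.png

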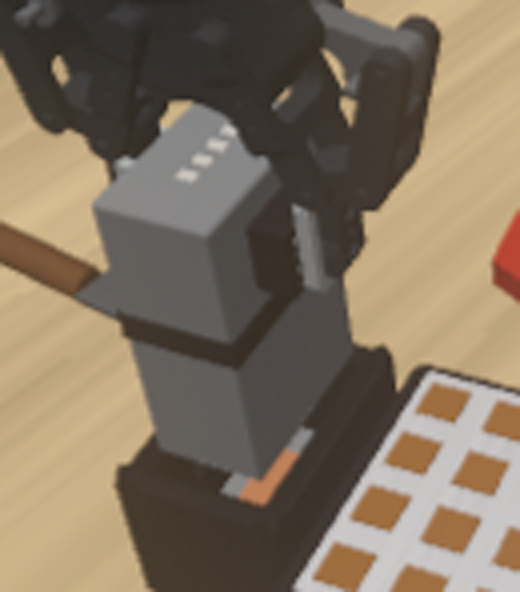

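View pics/top6.png

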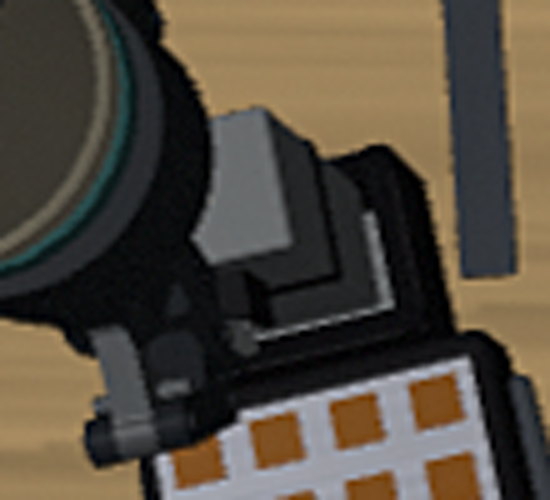

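The pack hangs just above the rim and squarely over the well; slivers of plate show evenly at (260,335) and (380,260) in the top crop. I'll lower it by feel.

```bash
python3 -m jog '[-0.3,-0.2,2,0,0,0,-0.3,-0.2,4,0,0,0,-0.3,-0.2,6,0,0,0,-0.3,-0.2,8,0,0,0]' >/dev/null; bash s.sh
```

```text
t 14.1 p [549.1 190.9 162.9] F [-0.13  0.79 -4.78] M [-0.02  0.02  0.04] w 52.46 Ftool [0.8  0.08 4.78]
```

```bash
python3 -m jog '[0,0,2,0,0,0,0,0,4,0,0,0,0,0,5,0,0,0]' >/dev/null; bash s.sh
```

```text
t 14.47 p [549.8 191.1 158.1] F [ 2.32  0.55 -4.12] M [ 0.07 -0.44  0.02] w 52.31 Ftool [-0.04  2.38  4.13]
```

```bash
python3 -m jog '[0,0.4,0,0,0,0,0,0.5,1,0,0,0,0,0.5,3,0,0,0]' >/dev/null; bash s.sh
```

```text
t 14.85 p [549.9 191.1 155.2] F [ 1.27  1.02 -3.61] M [ 0.11 -0.42  0.06] w 52.4 Ftool [0.67 1.48 3.61]
```

```bash
python3 -m jog '[0,0.3,2,0,0,0,0,0.4,4,0,0,0,0,0.4,6,0,0,0]' >/dev/null; bash s.sh
```

```text
t 15.22 p [550.  191.1 148.9] F [ 1.64  0.22 -5.09] M [ 0.12 -0.36  0.1 ] w 52.73 Ftool [-0.2   1.64  5.09]
```

```bash
python3 -m jog '[0,0.2,3,0,0,0,0,0.3,6,0,0,0,0,0.3,8,0,0,0]' >/dev/null; bash s.sh
```

```text
t 15.6 p [550.1 191.1 140.7] F [ 2.54  0.71 -4.54] M [ 0.08 -0.27  0.03] w 52.61 Ftool [0.05 2.64 4.54]
```

```bash
python3 -m jog '[0,0.1,3,0,0,0,0,0.2,6,0,0,0,0,0.2,8,0,0,0]' >/dev/null; bash s.sh
```

```text
t 15.97 p [550.2 191.2 132.7] F [ 0.12  0.16 -5.88] M [ 0.11 -0.11  0.02] w 52.49 Ftool [0.12 0.17 5.88]
```

```bash
python3 -m jog '[0,0,2,0,0,0,0,0,4,0,0,0,0,0,6,0,0,0]' >/dev/null; bash s.sh
```

```text
t 16.35 p [550.2 191.2 126.8] F [-0.25 -0.76 -4.73] M [ 0.03 -0.04 -0.03] w 52.36 Ftool [-0.68 -0.43  4.73]
```

```bash
python3 -m jog '[0,0,1,0,0,0,0,0,2,0,0,0,0,0,3,0,0,0]' >/dev/null; bash s.sh
```

```text
t 16.73 p [550.4 191.2 124. ] F [ 0.19  0.23 -5.15] M [-0.02  0.06 -0.01] w 52.3 Ftool [0.18 0.24 5.15]
```

```bash
python3 -m jog '[0,0,1,0,0,0,0,0,2,0,0,0,0,0,2.5,0,0,0]' >/dev/null; bash s.sh
```

```text
t 17.1 p [550.4 191.2 121.5] F [-0.48 -0.61 -4.93] M [0.   0.05 0.01] w 52.54 Ftool [-0.47 -0.62  4.93]
```

```bash
python3 -m jog '[0,0,0.7,0,0,0,0,0,1.4,0,0,0,0,0,2,0,0,0]' >/dev/null; bash s.sh
```

```text
t 17.48 p [550.5 191.2 119.5] F [-0.15  0.48 -4.42] M [0.03 0.06 0.01] w 52.22 Ftool [ 0.5  -0.02  4.42]
```

```bash
python3 -m jog '[0,0,0.7,0,0,0,0,0,1.4,0,0,0,0,0,2,0,0,0]' >/dev/null; bash s.sh
```

```text
t 17.85 p [550.5 191.2 118.4] F [-1.78 -0.89  2.58] M [-0.11  0.44  0.08] w 52.81 Ftool [-0.42 -1.95 -2.58]
```

```bash
python3 -m jog '[0,0,0.7,0,0,0,0,0,1.4,0,0,0,0,0,2,0,0,0]' >/dev/null; bash s.sh
```

```text
t 18.23 p [550.6 191.2 115.8] F [-1.91 -1.47  3.95] M [-0.07  0.44 -0.  ] w 52.26 Ftool [-0.94 -2.21 -3.95]
```

```bash
python3 -m jog '[0,-0.2,0.7,0,0,0,0,-0.3,1.4,0,0,0,0,-0.3,2,0,0,0]' >/dev/null; bash s.sh
```

```text
t 18.6 p [550.5 191.2 113.7] F [-1.75  0.91  4.85] M [-0.07  0.31 -0.01] w 52.69 Ftool [ 1.32 -1.46 -4.85]
```

```bash
python3 -m jog '[0,0,0.6,0,0,0,0,0,1,0,0,0,0,0,1,0,0,0]' >/dev/null; bash s.sh
```

```text
t 18.98 p [550.5 191.2 112.7] F [-0.64  0.43  5.09] M [-0.04  0.19 -0.03] w 52.74 Ftool [ 0.57 -0.51 -5.09]
```

```bash
python3 -m jog '[0,0,0.6,0,0,0,0,0,1,0,0,0,0,0,1,0,0,0]' >/dev/null; bash s.sh
```

```text
t 19.35 p [550.4 191.2 111.8] F [-0.59  0.53  4.88] M [-0.02  0.27  0.04] w 53.04 Ftool [ 0.66 -0.44 -4.88]
```

```bash
python3 -m jog '[0,0,0.6,0,0,0,0,0,1,0,0,0,0,0,1,0,0,0]' >/dev/null; bash s.sh
```

```text
t 19.73 p [550.5 191.2 111.8] F [-2.58 -1.13 10.4 ] M [-0.14  0.5  -0.01] w 52.62 Ftool [ -0.45  -2.77 -10.41]
```

Pack has bottomed (net about 15 N, underside at about 17 mm). I'll release the tab gradually while holding it down.

```bash
python3 -m jog '[0,0.2,0,0,0,0,0,0.5,0,0,0,0]' 0.37 20 >/dev/null; bash s.sh; python3 -m jog '[0,0.3,0,0,0,0,0,0.6,0,0,0,0]' 0.357 20 >/dev/null; bash s.sh
```

```text
t 19.98 p [550.8 191.3 111.4] F [-1.43 -0.6   8.5 ] M [-0.08  0.46  0.01] w 53.77 Ftool [-0.22 -1.53 -8.5 ]
t 20.23 p [551.3 191.4 111.2] F [-2.05 -0.06  7.72] M [-0.14  0.45  0.02] w 54.58 Ftool [ 0.45 -2.   -7.72]
```

```bash
python3 -m jog '[0,0.4,0,0,0,0,0,1.0,0,0,0,0]' 0.335 20 >/dev/null; bash s.sh; python3 -m jog '[0,0.4,0,0,0,0,0,1,0,0,0,0]' 0.313 20 >/dev/null; bash s.sh
```

```text
t 20.48 p [552.2 191.6 110.8] F [-2.08  0.16  6.7 ] M [-0.14  0.4  -0.  ] w 56.68 Ftool [ 0.67 -1.97 -6.7 ]
t 20.73 p [553.  191.9 110.5] F [-1.27 -0.65  4.83] M [-0.08  0.36 -0.03] w 59.09 Ftool [-0.31 -1.39 -4.83]
```

```bash
python3 -m jog '[0,0.3,0,0,0,0,0,0.6,0,0,0,0,0,0.6,0,0,0,0]' 0.27 20 >/dev/null; bash s.sh; python3 -m jog '[0,0,0,0,0,0,0,0,0,0,0,0,0,0,0,0,0,0,0,0,0,0,0,0]' 0 20 >/dev/null; bash s.sh
```

```text
t 21.1 p [554.  192.1 110.2] F [0.48 0.56 0.11] M [ 0.08 -0.18 -0.01] w 62.46 Ftool [ 0.42  0.6  -0.11]
t 21.6 p [553.6 192.  110.5] F [-0.15  1.1   0.07] M [0.03 0.01 0.03] w 85.5 Ftool [ 1.1   0.13 -0.07]
```

Next I'll raise the hand clear and look.

```bash
python3 -m jog '[0,0,-15,0,0,0,0,0,-40,0,0,0,0,0,-70,0,0,0,0,0,-90,0,0,0,0,0,-90,0,0,0,0,0,-90,0,0,0]' >/dev/null; python3 - <<'E'
from h import *
from ov import *
st()
d=get_image("side");cv2.imwrite("pics/side7f.png",d["frame"][:,:,::-1])
d=get_image("top");cv2.imwrite("pics/top7f.png",d["frame"][:,:,::-1])
B=[(box([0,0,.06],.04,.066,.12),(0,255,0))]
p=[.5552,.192,.0172,.253]
overlay("pics/side7f.png","side",p,B,(190,200,100,110),5,"pics/o7s.png")
cv2.imwrite("pics/s7.png",cv2.resize(cv2.imread("pics/side7f.png")[200:310,190:290],None,fx=5,fy=5,interpolation=2))
E
```

```text
t 22.35 p [553.3 192.  200.3] F [ 0.44  0.15 -0.2 ] M [-0.02  0.01 -0.  ] w 85.38 Ftool [0.04 0.47 0.2 ]
```

View pics/o7s.png

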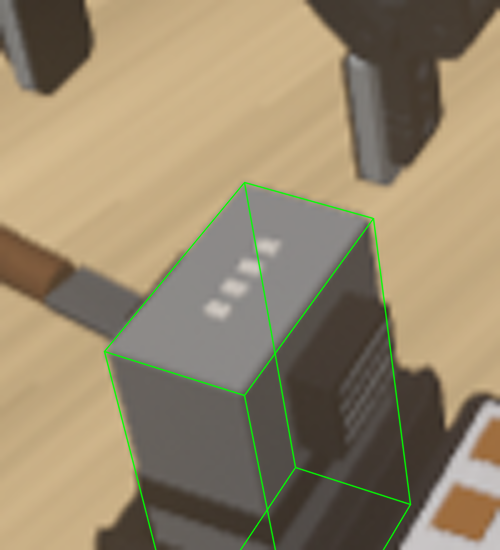

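View pics/top7f.png

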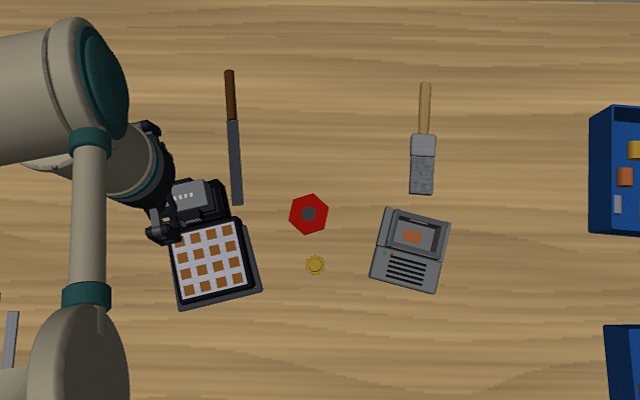

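View pics/s7.png

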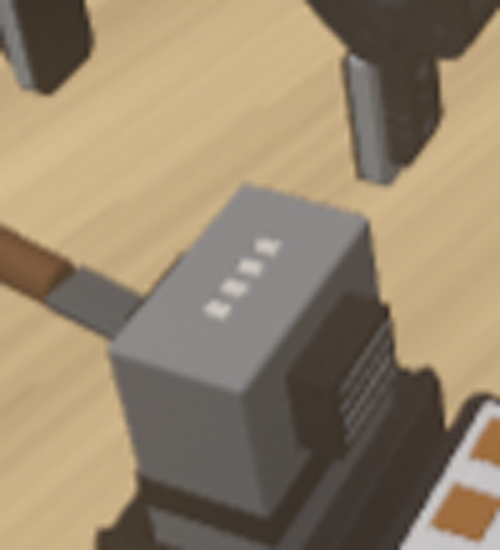

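The overlay puts the pack top at its home height (underside about 17 mm). To confirm the latch, I'll push gently on the top with closed fingers.

```bash
python3 -m jog '[0,2,10,0,0,0,0,2,20,0,0,0,0,2,30,0,0,0,0,2,36,0,0,0,0,2,36,0,0,0,0,2,36,0,0,0]' 1 20 >/dev/null; bash s.sh
```

```text
t 23.2 p [556.  192.6 164.9] F [-0.02 -0.41  0.12] M [ 0.03 -0.   -0.02] w 0.04 Ftool [-0.39 -0.13 -0.12]
```

```bash
python3 -m jog '[0,0,1,0,0,0,0,0,2,0,0,0,0,0,3,0,0,0,0,0,4,0,0,0]' >/dev/null; bash s.sh
```

```text
t 23.7 p [555.7 192.6 160.5] F [ 0.05 -0.59 -0.15] M [ 0.04  0.01 -0.02] w -0.08 Ftool [-0.58 -0.1   0.15]
```

```bash
for i in 1 2; do :; done; python3 -m jog '[0,0,0.5,0,0,0,0,0,1,0,0,0,0,0,1.5,0,0,0]' >/dev/null; bash s.sh
```

```text
t 24.07 p [555.7 192.6 159.1] F [-0.03 -0.28 -0.17] M [-0.02 -0.01 -0.02] w -0.09 Ftool [-0.27 -0.1   0.17]
```

```bash
python3 -m jog '[0,0,0.4,0,0,0,0,0,0.8,0,0,0,0,0,1.2,0,0,0]' >/dev/null; bash s.sh
```

```text
t 24.45 p [555.7 192.6 157.9] F [-0.38 -0.67  1.65] M [-0.01  0.1  -0.01] w -0.15 Ftool [-0.55 -0.53 -1.65]
```

```bash
python3 -m jog '[0,0,0.4,0,0,0,0,0,0.8,0,0,0,0,0,0.8,0,0,0]' >/dev/null; bash s.sh
```

```text
t 24.82 p [555.9 192.6 157.5] F [-0.36 -0.22  4.53] M [-0.08  0.13  0.01] w 0.01 Ftool [-0.13 -0.4  -4.53]
```

```bash
python3 -m jog '[0,0,0.4,0,0,0,0,0,0.8,0,0,0,0,0,0.8,0,0,0]' >/dev/null; bash s.sh
```

```text
t 25.2 p [555.8 192.6 156.4] F [-0.34 -0.45  3.95] M [-0.02  0.05 -0.02] w -0.23 Ftool [-0.35 -0.44 -3.95]
```

```bash
python3 -m jog '[0,0,0.4,0,0,0,0,0,0.8,0,0,0,0,0,0.8,0,0,0]' >/dev/null; bash s.sh
```

```text
t 25.57 p [556.  192.6 156.3] F [-1.8  -0.87  8.43] M [-0.05  0.26 -0.05] w 0.11 Ftool [-0.4  -1.95 -8.43]
```

```bash
python3 -m jog '[0,0,0.4,0,0,0,0,0,0.8,0,0,0,0,0,0.8,0,0,0]' >/dev/null; bash s.sh; python3 -m jog '[0,0,0.3,0,0,0,0,0,0.5,0,0,0,0,0,0.5,0,0,0]' >/dev/null; bash s.sh
```

```text
t 25.95 p [556.3 192.7 156.3] F [-1.98 -0.77 11.37] M [-0.07  0.4  -0.01] w 0.13 Ftool [ -0.26  -2.09 -11.37]
t 26.32 p [556.5 192.7 156.4] F [-1.91 -0.73 14.22] M [-0.16  0.43  0.02] w 0.06 Ftool [ -0.23  -1.99 -14.22]
```

The pack is solid on the floor at 14 N. I'll withdraw fully and check.

```bash
python3 -m jog '[0,0,-2,0,0,0,0,0,-20,0,0,0,0,0,-50,0,0,0,0,0,-80,0,0,0,-40,-10,-90,0,0,0,-90,-20,-90,0,0,0,-140,-30,-90,0,0,0,-190,-40,-90,0,0,0,-220,-50,-90,0,0,0,-220,-50,-90,0,0,0]' >/dev/null; python3 -m jog '[0,0,0,0,0,0,0,0,0,0,0,0]' >/dev/null; python3 - <<'E'
from h import *
from ov import *
st()
d=get_image("side");cv2.imwrite("pics/side8f.png",d["frame"][:,:,::-1])
d=get_image("top");cv2.imwrite("pics/top8f.png",d["frame"][:,:,::-1])
B=[(box([0,0,.06],.04,.066,.12),(0,255,0)),(box([.0245,0,.094],.009,.026,.028),(0,255,255))]
p=[.5552,.192,.0185,.253]
overlay("pics/side8f.png","side",p,B,(190,200,100,110),5,"pics/o8s.png")
overlay("pics/top8f.png","top",p,B,(150,160,100,80),6,"pics/o8t.png")
cv2.imwrite("pics/t8.png",cv2.resize(cv2.imread("pics/top8f.png")[160:240,150:250],None,fx=6,fy=6,interpolation=2))
E
```

```text
t 27.82 p [562.1 -31.8 243.9] F [-0.35  0.28 -0.4 ] M [ 0.    0.01 -0.  ] w -0.4 Ftool [ 0.35 -0.27  0.4 ]
```

View pics/o8s.png

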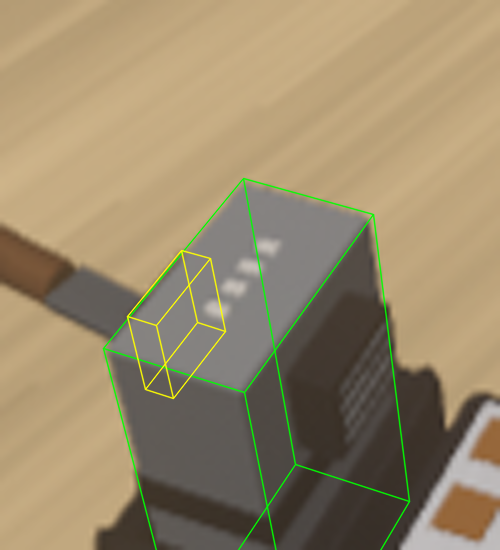

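View pics/o8t.png

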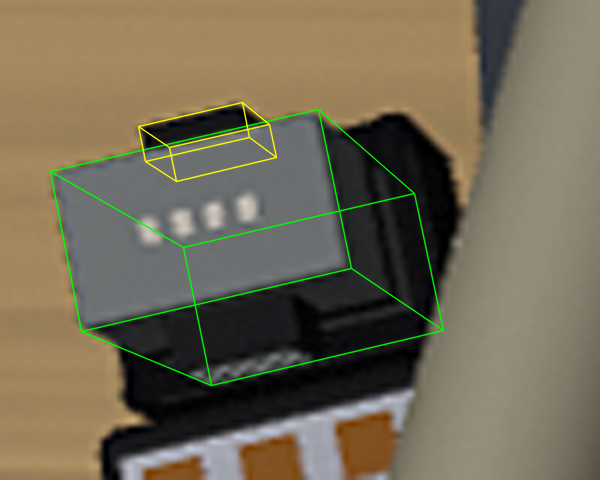

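View pics/t8.png

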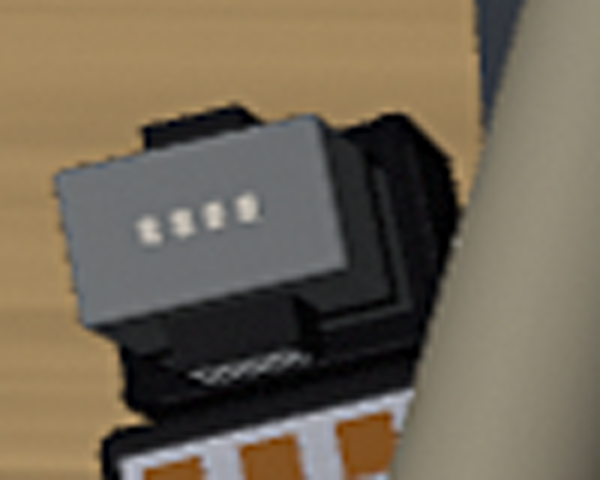

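View pics/top8f.png

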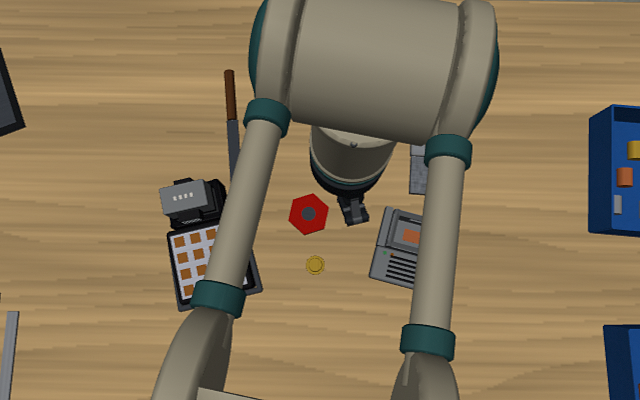

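The tab stands fully out at about (195,125) in the crop, matching the 9 mm outline. The pack is upright in the well, the magnet, fitting and file are in place, and the hand is clear. The arm now hides most of the brush, but nothing went near it after the earlier views showed it unmoved.

```bash
python3 -c "
from rig import *
print(sign_off())"
```

```text
the job is handed in; nothing more can be done
None
```

The pack is out of the charger and sits home in the floodlight's well with its tab sprung out. I handed the job in at about 28 s of the 72 s allowed; sign-off reports no verdict.

**What I did:**
- **Squeeze:** I closed the hand in small steps, shifting it to balance the sideways force, until the tab stopped at 52.6 mm between the fingers. The sideways force peaked once at 4.4 N, slightly over the 4 N guideline, and I corrected it straight away.
- **Lift:** I lifted the pack straight up with about 5–6 N in total, most of it the pack's own weight.
- **Insert:** I lowered it into the well by feel until it bottomed at about 15 N net on the cradle. Then I let the tab out slowly while still holding the pack down, and withdrew.
- **Check push:** I pushed on the top with closed fingers. The pack sank about 1.5 mm, which matches the catch play, then stood firm at 14 N.

**Last checks:**
- **Position:** In both views the pack is upright and within about 1 mm of the well centre I measured, with its underside at about 17–19 mm.
- **Tab:** It matches the outline drawn for fully out (9 mm).
- **Bystanders:** In the final views the magnet, file and fitting are where they started. The arm hid most of the brush there, but it had not moved in earlier views.
- **Contact:** The hand was clear, with the force reading about zero.
- **Disagreement:** The underside came out at about 17 mm by hand height when bottomed and about 19 mm from first touch in the push. That fits the catch play, and both are under the 24 mm limit.

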